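# Load and key-lock a hinged drilling jig

### The job

Get the hinged drilling jig ready for drilling: set the longest loose wooden block flat in its nest and let go of it, then flip the hinged metal plate right over by its bar handle until it is fully shut over the block. After that take the T-handled key from its wooden holder, push it fully home in the square socket of the lock cylinder and, with the key, turn the cylinder clockwise to its stop so that the latch arm lies over the plate; leave the key standing in the lock. Do not turn the lock with the fingers themselves, and leave the shorter block, the tape measure and the block plane where they are.

Things in the scene. Friction and masses are not known exactly. Their poses are not given: they have to be found in the camera images.
- drill_jig: Hinged drilling jig, screwed down (does not move): plywood base plate 185 x 135 x 15 mm. Origin on the bench surface under the nest's centre; z up. The plate spans -60..125 mm along its x and -55..80 mm along its y. The hinge line runs along its x at y = +64 mm, 41 mm above the bench; the lock cylinder's axis stands at x = +90, y = +12 mm. All of the jig turns with this body's yaw.
- nest (a point): Centre of the nest's floor, on top of the base plate, 15 mm above the bench; axes as the jig's. The nest is a pocket 91 mm (along jig x) by 44 mm (along jig y) between dark steel stops 15 mm high whose tops slope outwards as a lead-in; its long sides are open over the middle 64 mm for the fingers (hinge posts, 49 mm above the bench, stand at x = +-38, y = 54..74 mm).
- blank: The block to be drilled: plain dark wood, the longest of the loose blocks, 38 (its x) x 85 (its y) x 19 mm (z), about 40 g. Origin at the centre of its underside. It lies flat on the bench; either end may point either way in the nest.
- spare_block: Shorter, lighter-toned block 45 x 62 x 22 mm, a bystander; it may change places with the blank. Origin at the centre of its underside.
- leaf (a joint): Angle of the jig's hinged aluminium plate (rad): 0 = shut, level over the nest (its underside 2 mm above the block); it starts flipped open, at 2.65 to 3.0, lying out on the jig's +y side. The hinge is stiff: the plate stays where it is left, so it must be brought all the way down to 0; that takes about 2 to 3 N at the bar.
- leaf_bar (a point): Middle of the plate's round dark bar handle: 14 mm diameter, 64 mm long along jig x, 130 mm from the hinge line; 31 mm of free gap to the plate's edge, 68 mm between its side arms. At angle A it is at jig y = 64 - 130 cos A, z = 41 + 130 sin A (mm). Pinched from above, its sleeve turns freely. The plate is 90 mm (jig x) x 82 mm, 10 mm thick, from 10 to 92 mm off the hinge.
- leaf_hinge (a point): Middle of the hinge line, at jig x = 0, y = 64 mm, z = 41 mm. Its axes turn with the plate; the hinge line is its x.
- socket (a point): Centre of the mouth of the square socket in the top of the lock cylinder (54 mm diameter), 65 mm above the bench. Socket 18.5 mm square, 40 mm deep, with a 2 mm chamfer; x and y of this point are parallel to the socket's sides and turn with the cylinder; z up.
- lock (a joint): Angle of the lock cylinder (rad); grows as it is turned clockwise seen from above. Starts at 0 to 0.25; the stop is at 1.4, where the latch arm (66 mm long from the axis, 48 to 54 mm above the bench) lies over the edge of the shut plate. Turning takes about 0.1 N m; it stays where it is left.
- t_key: T-handled key, 150 g, 92 mm tall, standing loose and upright in the holder: square steel shank 16 mm wide, 68 mm long, foot a cone over 9 mm. Origin at the foot's centre; z up the shank; x along the handle bar, x and y parallel to the shank's sides. Any of four quarter turns fits the socket, with 0.17 rad of play. Fully home the foot is 40 mm below the socket's mouth.
- key_handle (a point): Middle of the key's dark wooden handle bar, 80 mm above the foot: 84 mm long (key x), 14 mm thick (key y), 24 mm high; pinch it across its 14 mm from above.
- key_holder: Wooden block 66 x 66 x 50 mm, fixed to the bench; square hole 20 mm wide and 45 mm deep in its middle, in which the key stands (foot 5 mm above the bench, handle bar 73 to 97 mm above it; lift the foot above 50 mm to clear). Origin at the centre of its underside.
- tape: Tape measure 32 x 82 x 61 mm, bystander. Origin at the centre of its underside.
- plane: Block plane 48 x 165 x 48 mm, bystander. Origin at the centre of its underside.
Not all that is in view belongs to the job. What is shaped like the t_key but white is not meant.

How it is judged:
By the outcome, as a careful person would: the job done as asked, in the order asked, and still so for the second after the job is handed in, with the robot touching nothing.
It also fails if it takes over 72 s, if anything falls off the work surface, if the arm or the gripper's body presses on something with over 40 N, if the wrist force passes 120 N, or if a joint passes its speed limit or range.

### The arm

A 7-joint arm with a two-finger parallel gripper is mounted at the origin on a cart in front of the work surface, level with it; the furniture and walls round the work are solid. World frame = base frame: x ahead of the robot, y to its left, z up, the work surface at z = 0. Lengths are in m, angles in rad, forces in N, time in s.
With the tool pointing down it reaches from about 0.425 to 0.95 m from the base axis. Payload 16.7 kg.
Tool frame: the origin (TCP) lies on the mounting face of the last link; the fingertips stand 199 mm ahead of it and the grasp point (between the pads) lies 180 mm ahead of it (env.pinch_z is the distance from the TCP to the grasp point, in m); z points along the fingers, y is the line along which they close (so a half turn about z gives the same grasp; the last joint's range is limited). The gripper opens to 94 mm and grips with 3 to 60 N. Pads are 16 mm wide; open, the fingers measure 119 mm over their backs; the gripper's body (75 mm by 177 mm) begins 78 mm behind the grasp point.
Start: joints at [-1.308, 0.426, 0.074, 1.606, -0.034, 1.111, -0.067], TCP at [0.27, 0.619, 0.405] pointing down, gripper open.
Joint ranges: [-2.85, 2.85], [-0.5, 2.14], [-1.23, 1.37], [0.21, 2.46], [-1.02, 4.16], [0.16, 2.05], [-2.73, 2.73]. Speed limits (rad/s): [1.89, 1.89, 2.39, 2.39, 3.01, 3.01, 3.01].

### API

Orientations are given as a unit quaternion [w, x, y, z].
In Python, from rig import env, vision, masks_of gives the robot as it stands.
- The arm moves only by the tool play_rows, never from a script. Its argument "targets" is a list of rows, each a list of 5 numbers: the opening, from 0 (shut) to 1 (fully open), then the shift along the tool's x, y, z each as a share of 0.5 m, from -1 to 1, then the turn about the tool's z as a share of 180 degrees, from -1 to 1. A call has 1 to 8 rows; each row is the pose to reach, as a shift and turn from the pose commanded when the call began, along the tool's axes at that moment, turning the shorter way round; what a row does not reach only later rows make up. A row lasts 1/8 s, in which the tool goes at most 62.5 mm and 10.7 degrees, less where a joint would pass 70% of its speed; a pose out of reach is approached as far as the arm can. A call with a number of a shift or a turn outside -1 to 1 is refused whole. A call with a gripper value outside its range is refused whole. The fingers move at their own pace and stop on an object; "squeeze" is the grip in N (left out, the last holds). Time passes only in rows, so rows that repeat a pose let the fingers close. It gives the time, the measured TCP pose, the force, the opening and the grip force at its end, in the units of the state.
- env.state(): the state, without advancing time (a new reading comes with each control period).
- vision.camera(name): name is "scene" or "top" or "wrist"; returns a dict with "image" (480x640x3 uint8, red, green, blue), "mtx" (3x3 intrinsics, pixels), "pose" (4x4, takes a point from camera to world coordinates); the wrist camera has in their place "T_tool_cam" (4x4, takes a point from camera to tool coordinates, whose origin is the TCP and whose axes are the flange's). Camera axes: x right, y down, z forward; pixel columns grow to the right and rows downward; lengths in m; the calibration is good to about 2 mm. A picture is of the moment at which its call begins: read the wrist's pose just before it. There is no depth.
- env.sign_off(): hands the job in; it is judged then, once.
Trained networks look in the newest picture that a camera, given by its name, has taken for a name from the list of things; names that differ only in an ending like _2 or _b are one class to them, and where a whole thing is asked for, a point or a joint stands for the part that bears it (a point fixed in the world has none). Each returns a list of dicts, best first, with "confidence" (0 to 1); they miss things now and then, are a little off and sometimes report something else, mostly with a low value. They report only what shows in the picture. A call takes as long as a camera call. They do not tell look-alikes from the thing itself.
- masks_of(target, camera): "pixels" (480x640 bool, what is visible of it) and "extent" ([left, top, width, height] in pixels, round what is visible of it).
The state is a dict: "time": time; "qpos": joint angles; "dq": joint speeds; "joint_efforts": joint torques, N m; "position": TCP position; "orientation": TCP orientation; "force": force on the tool from outside, world axes, zero at the start; "ft_torque": the same for the moment, N m; "grip_width": finger opening in m; "grasp_force": force on a finger pad.
Only numpy, scipy, OpenCV 4.12 (cv2) and the standard library are available. Lean on these libraries where they do the work, as an engineer would, in place of code of your own. Each camera call takes 0.05 s, during which the arm holds its last target. There are 200 camera calls.

## Working session

There is one attempt and no reset: what is moved stays moved. The work goes in short steps, Python scripts to look and compute and a tool call to move; the robot and the scene stay as the last step left them, time stands still between calls to the robot, and variables do not carry over. Pictures are saved under pics/ and viewed, at most 10 in all, crops included, and the job is handed in when it is done.

Besides the shell and the picture viewer there is one more tool, called in YAML: its name, and indented under it one key for each argument. play_rows: Moves the arm, as the interface text tells. Its arguments: {"type":"object","properties":{"targets":{"type":"array"},"squeeze":{"type":"number"}},"required":["targets"]}

```bash
mkdir -p pics; ls; python3 - <<'E'
from rig import env, vision, masks_of
import cv2,numpy as np
s=env.state(); print({k:np.round(v,3).tolist() for k,v in s.items()}, env.pinch_z)
for n in ("scene","top"):
    c=vision.camera(n); cv2.imwrite(f"pics/{n}0.png",c["image"][:,:,::-1]); print(n,c["mtx"].round(1).tolist(),c["pose"].round(3).tolist())
    for t in ["drill_jig","blank","spare_block","leaf","leaf_bar","socket","lock","t_key","key_handle","key_holder","tape","plane"]:
        try: print(t,[(round(m["confidence"],2),m["extent"]) for m in masks_of(t,n)])
        except Exception as e: print(t,e)
E
```

```text
pics
{'time': 0.0, 'qpos': [-1.308, 0.427, 0.074, 1.607, -0.034, 1.111, -0.067], 'dq': [0.001, -0.0, 0.002, 0.001, -0.003, -0.0, 0.0], 'joint_efforts': [-0.0, -93.578, 3.667, -45.42, -0.049, 0.02, 0.0], 'position': [0.27, 0.618, 0.404], 'orientation': [-0.0, 0.204, 0.979, -0.001], 'force': [0.357, 0.175, 0.619], 'ft_torque': [0.038, -0.006, -0.012], 'grasp_force': 0.0, 'grip_width': 0.094} 0.1804
scene [[548.6, 0.0, 320.1], [0.0, 548.6, 243.6], [0.0, 0.0, 1.0]] [[0.795, -0.27, 0.543, -0.436], [-0.606, -0.336, 0.721, -1.151], [-0.013, -0.902, -0.431, 0.804], [0.0, 0.0, 0.0, 1.0]]
drill_jig [(0.71, [265.3, 208.7, 67.5, 53.8])]
blank [(0.91, [445.2, 309.7, 33.0, 22.8])]
spare_block [(0.54, [391.8, 301.9, 21.5, 22.3])]
leaf [(0.86, [266.2, 210.4, 34.2, 25.5])]
leaf_bar [(0.7, [266.0, 211.0, 33.7, 25.3]), (0.44, [313.1, 224.4, 16.9, 21.0])]
socket [(0.75, [312.0, 225.6, 15.8, 18.4])]
lock [(0.77, [313.1, 229.5, 15.5, 18.6])]
t_key [(0.84, [357.7, 265.6, 30.5, 18.8]), (0.63, [316.9, 247.1, 20.4, 27.5]), (0.5, [268.3, 211.5, 60.9, 50.6])]
key_handle [(0.65, [315.4, 243.6, 24.5, 29.1]), (0.5
[... 469 characters left out ...]
ank [(0.76, [443.8, 211.3, 25.6, 25.2])]
spare_block [(0.57, [410.8, 241.3, 22.3, 25.1])]
leaf [(0.56, [211.6, 232.9, 44.6, 37.9]), (0.49, [159.9, 233.0, 40.1, 44.8])]
leaf_bar [(0.93, [208.7, 234.3, 47.6, 37.4]), (0.74, [158.8, 233.2, 44.7, 47.5])]
socket [(0.73, [265.8, 220.6, 27.5, 20.9])]
lock [(0.7, [269.3, 222.3, 25.8, 19.0]), (0.68, [209.5, 218.9, 90.0, 62.7])]
t_key [(0.7, [328.0, 242.7, 6.3, 27.7])]
key_handle [(0.71, [379.9, 237.1, 10.6, 25.5]), (0.69, [324.2, 245.5, 12.5, 26.9]), (0.64, [411.0, 241.9, 19.9, 22.8])]
key_holder [(0.54, [376.3, 238.8, 24.9, 29.9])]
tape [(0.69, [347.4, 275.1, 24.1, 15.0])]
plane [(0.84, [158.3, 234.4, 46.4, 44.0]), (0.43, [442.5, 213.0, 27.5, 21.6])]
```

```bash
python3 - <<'E'
import cv2,numpy as np
a=cv2.imread("pics/top0.png")[190:310,140:500]; b=cv2.imread("pics/scene0.png")[195:345,220:500]
a=cv2.resize(a,(800,267),interpolation=cv2.INTER_CUBIC); b=cv2.resize(b,(616,330),interpolation=cv2.INTER_CUBIC)
c=np.zeros((600,800,3),np.uint8); c[:267]=a; c[268:598,:616]=b; cv2.imwrite("pics/comp0.png",c)
E
```

```text
(no output)
```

View pics/comp0.png

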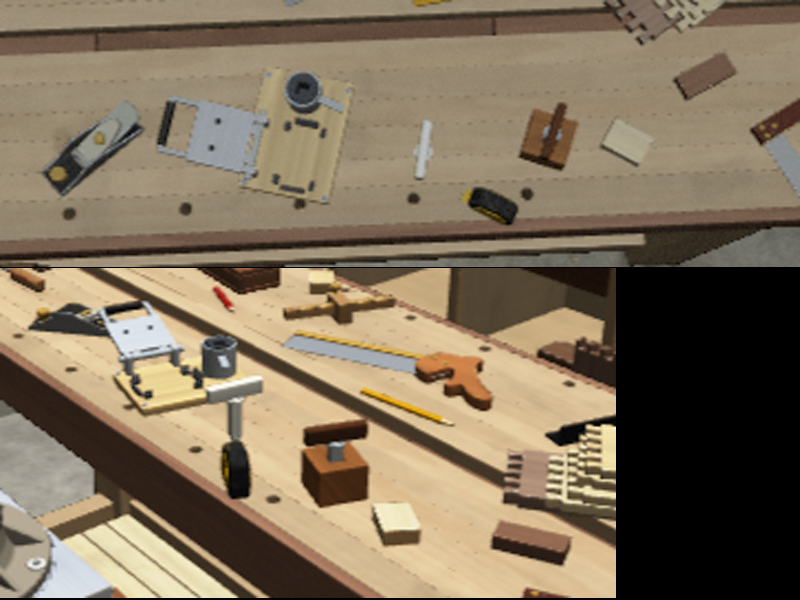

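Comp picture: candidates for the blank are the dark block at top px (456,223) and the lighter, shorter spare at (422,254), as well as distractors (saw, comb jig at right). For the key, there is the dark-handled one in the holder at (387,251) and the white look-alike at (330,256). I choose the dark block and the dark-handled key. Jig is at (275,240), with its leaf open to image left.

```bash
cat > h.py <<'E'
from rig import env, vision, masks_of
import cv2,numpy as np
from scipy.spatial.transform import Rotation as R
def tool():
    s=env.state(); T=np.eye(4); q=np.array(s["orientation"]); T[:3,:3]=R.from_quat(q[[1,2,3,0]]).as_matrix(); T[:3,3]=s["position"]; return T,s
def snap(n,f=None):
    T,s=tool(); c=vision.camera(n)
    P=T@np.array(c["T_tool_cam"]) if n=="wrist" else np.array(c["pose"])
    if f: cv2.imwrite("pics/"+f,c["image"][:,:,::-1])
    return c["image"],np.array(c["mtx"]),P
def unproj(uv,z,K,P):
    uv=np.atleast_2d(uv).astype(float); d=np.c_[uv,np.ones(len(uv))]@np.linalg.inv(K).T@P[:3,:3].T
    t=(z-P[2,3])/d[:,2]; return P[:3,3]+d*t[:,None]
def proj(X,K,P):
    X=np.atleast_2d(X); c=(X-P[:3,3])@P[:3,:3]; p=c@K.T; return p[:,:2]/p[:,2:]
def rect(mask,z,K,P):
    "min-area rect on plane z of mask: centre, sizes, angle of the long side"
    cs,_=cv2.findContours(mask.astype(np.uint8),cv2.RETR_EXTERNAL,cv2.CHAIN_APPROX_NONE)
    c=max(cs,key=cv2.contourArea)[:,0]; w=unproj(c,z,K,P)[:,:2]
    (cx,cy),(a,b),_=r=cv2.minAreaRect((w*1000).astype(np.float32)); p=cv2.boxPoints(r)
    e=[p[1]-p[0],p[2]-p[1]]; e=max(e,key=np.linalg.norm); an=np.arctan2(e[1],e[0])
    an=(an+np.pi/2)%np.pi-np.pi/2
    return np.array([cx,cy])/1000,(max(a,b),min(a,b)),an
def go(x,y,ztip,yaw,T=None):
    """row numbers to bring the grasp point to x,y,ztip with the tool y axis at world yaw (mod pi)"""
    if T is None: T,_=tool()
    p=np.array([x,y,ztip+env.pinch_z]); d=T[:3,:3].T@(p-T[:3,3])
    cur=np.arctan2(T[1,1],T[0,1]); dy=(yaw-cur+np.pi/2)%np.pi-np.pi/2
    return np.round(np.r_[d/0.5,-dy/np.pi],4).tolist()  # tool z is down: turn sign flips
E
python3 - <<'E'
from h import *
im,K,P=snap("top")
for t,z in [("blank",.019),("spare_block",.022),("key_holder",.05),("key_handle",.097),("tape",.061),("plane",.03)]:
    m=masks_of(t,"top")
    for k in m[:2]: print(t,round(k["confidence"],2),rect(k["pixels"],z,K,P))
px=lambda u,v:(140+u/2.222,190+v/2.225)
for n,(u,v),z in [("base TL",(263,68),.015),("base TR",(353,82),.015),("base BR",(325,202),.015),("base BL",(243,185),.015),("cyl",(302,91),.065),("white",(423,150),.1),("whitetop",(426,123),.01),("whitebot",(420,178),.01),("bar0",(171,98),.06),("bar1",(162,150),.06)]:
    print(n,unproj(px(u,v),z,K,P).round(3))
T,s=tool(); print(T.round(3), s["time"])
E
```

```text
blank 0.76 (array([ 0.57147925, -0.40268756]), (92.37643432617188, 40.46186065673828), np.float32(-1.1055138))
spare_block 0.74 (array([ 0.57162695, -0.40118414]), (91.46495056152344, 38.596946716308594), np.float32(-1.1500144))
spare_block 0.61 (array([ 0.47433929, -0.27475519]), (63.310001373291016, 51.324398040771484), np.float32(1.0335103))
key_holder 0.59 (array([ 0.47841525, -0.15812607]), (76.85428619384766, 68.13400268554688), np.float32(-0.3580762))
key_handle 0.6 (array([ 0.48164673, -0.15809534]), (78.77762603759766, 23.301607131958008), np.float32(-0.31248927))
key_handle 0.44 (array([0.46193658, 0.02484389]), (82.40190887451172, 21.734375), np.float32(-0.049957037))
tape 0.62 (array([ 0.38868365, -0.06715851]), (81.10337829589844, 39.9113655090332), np.float32(1.0578543))
plane 0.63 (array([0.50103131, 0.50106354]), (157.2882843017578, 57.486061096191406), np.float32(-0.92208153))
plane 0.58 (array([ 0.47401602, -0.27464441]), (64.48953247070312, 51.0352897644043), np.float32(1.0408348))
base TL [[0.611 0.252 0.015]]
base TR [[0.584 0.118 0.015]]
base BR [[0.406 0.165 0.015]]
base BL [[0.436 0.284 0.015]]
cyl [[0.561 0.191 0.065]]
white [[0.46  0.022 0.1  ]]
whitetop [[0.518 0.013 0.01 ]]
whitebot [[0.436 0.025 0.01 ]]
bar0 [[0.559 0.38  0.06 ]]
bar1 [[0.484 0.393 0.06 ]]
[[-0.916  0.4   -0.     0.27 ]
 [ 0.4    0.916 -0.     0.619]
 [ 0.    -0.    -1.     0.405]
 [ 0.     0.     0.     1.   ]] 1.65
```

```bash
python3 - <<'E'
from h import *
c=vision.camera("wrist"); print(np.array(c["T_tool_cam"]).round(3),c["mtx"].round(1))
print(go(.50,.2,.26,1.35), go(.57,.02,.26,1.16))
E
```

```text
[[ 0.001 -0.97  -0.245  0.068]
 [ 1.     0.001 -0.    -0.   ]
 [ 0.    -0.245  0.97   0.02 ]
 [ 0.     0.     0.     1.   ]] [[422.    0.  318.5]
 [  0.  422.  238. ]
 [  0.    0.    1. ]]
[-0.7563, -0.5831, -0.0715, -0.0608] [-1.0287, -0.857, -0.0715, -0.0003]
```

play_rows:
  targets:
    - [1,-0.756,-0.583,-0.07,-0.06]
    - [1,-0.756,-0.583,-0.07,-0.06]
    - [1,-0.756,-0.583,-0.07,-0.06]
    - [1,-0.756,-0.583,-0.07,-0.06]
    - [1,-0.756,-0.583,-0.07,-0.06]
    - [1,-0.756,-0.583,-0.07,-0.06]
    - [1,-0.756,-0.583,-0.07,-0.06]
    - [1,-0.756,-0.583,-0.07,-0.06]

```text
time: 2.7
position: [0.5009, 0.1972, 0.4402]
orientation: [0.0, 0.113, 0.994, 0.0]
force: [0.1, 0.9, -0.2]
grip_width: 0.094
grasp_force: 0.0
```

```bash
python3 - <<'E'
from h import *
T,s=tool(); print(T.round(3),s["time"])
im,K,P=snap("wrist","w1.png"); np.savez("w1.npz",K=K,P=P)
for t in ["socket","lock","leaf_bar","drill_jig"]:
    print(t,[(round(m["confidence"],2),m["extent"]) for m in masks_of(t,"wrist")])
# predicted jig points
o=np.array([.475,.2]);y=-.22
E
```

```text
[[-0.975  0.224  0.001  0.501]
 [ 0.224  0.975  0.     0.197]
 [-0.001  0.    -1.     0.44 ]
 [ 0.     0.     0.     1.   ]] 2.7
socket [(0.73, [257.9, 248.1, 102.5, 67.5])]
lock [(0.82, [256.6, 247.4, 97.9, 66.3]), (0.64, [256.7, 115.6, 300.7, 201.7])]
leaf_bar [(0.71, [379.4, 126.3, 179.6, 118.4])]
drill_jig [(0.74, [252.9, 115.5, 303.2, 202.6])]
```

View pics/w1.png

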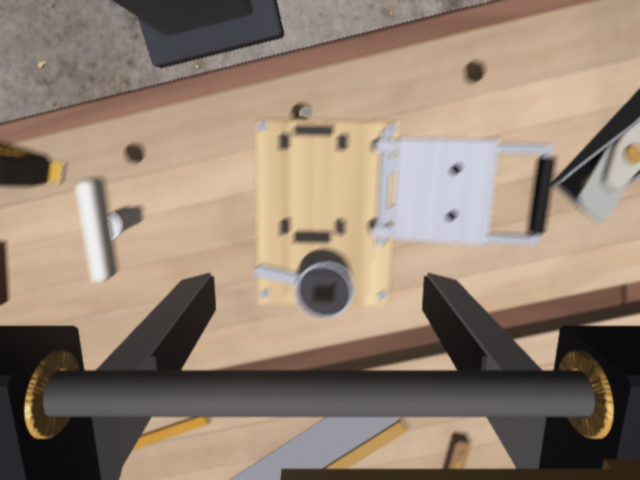

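```bash
python3 - <<'E'
from h import *
from scipy.optimize import least_squares
d=np.load("w1.npz");K,P=d["K"],d["P"]
im=cv2.imread("pics/w1.png")
obs=[((-60,-55,15),(256,121)),((-60,80,15),(398,121)),((125,80,15),(389,304)),((125,-55,15),(258,304)),((90,12,65),(324,288)),((0,0,25),(312.5,184)),]
def w(p,q): c,s=np.cos(q[2]),np.sin(q[2]); p=np.array(p)/1000; return np.array([q[0]+c*p[0]-s*p[1],q[1]+s*p[0]+c*p[1],p[2]])
f=lambda q:np.ravel([proj(w(a,q),K,P)[0]-b for a,b in obs])
r=least_squares(f,[.475,.2,-.22],loss="soft_l1"); q=r.x; print(q,f(q).reshape(-1,2).round(1))
np.save("jig.npy",q)
for A in (2.65,2.75,2.85,2.95,3.0):
    print(A,proj(w((0,64-130*np.cos(A),41+130*np.sin(A)),q),K,P).round(1), w((0,64-130*np.cos(A),41+130*np.sin(A)),q).round(3))
for a in [(45.5,0,30),(-45.5,0,30),(90,12,65),(0,-66,41)]: print(a,w(a,q).round(4),proj(w(a,q),K,P).round(1))
print("decoy near", unproj((97,230),.09,K,P))
print(go(.6,-.1,.26,.8), go(.60,-.42,.26,.45))
E
```

```text
[ 0.47997256  0.19518463 -0.2358017 ] [[-2.6 -3.4]
 [ 1.3 -1.7]
 [-0.1  1.3]
 [ 0.2 -0.1]
 [ 0.2  2.5]
 [-0.2  0.5]]
2.65 [[545.7 199.6]] [0.522 0.369 0.102]
2.75 [[545.  197.4]] [0.523 0.374 0.091]
2.85 [[542.5 195.1]] [0.524 0.378 0.078]
2.95 [[538.5 193. ]] [0.525 0.382 0.066]
3.0 [[536.  191.9]] [0.525 0.383 0.059]
(45.5, 0, 30) [0.5242 0.1846 0.03  ] [[311.8 233. ]]
(-45.5, 0, 30) [0.4357 0.2058 0.03  ] [[312.6 134.6]]
(90, 12, 65) [0.5703 0.1858 0.065 ] [[324.2 290.5]]
(0, -66, 41) [0.4646 0.131  0.041 ] [[238.6 185.9]]
decoy near [[0.46944518 0.02086327 0.09      ]]
[-0.3288, -0.5422, -0.0017, 0.1744] [-0.4704, -1.1663, -0.0019, 0.2858]
```

play_rows:
  targets:
    - [1,-0.4,-1,0,0.285]
    - [1,-0.4,-1,0,0.285]
    - [1,-0.4,-1,0,0.285]
    - [1,-0.4,-1,0.1,0.285]
    - [1,-0.4,-1,0.1,0.285]
    - [1,-0.4,-1,0.1,0.285]
    - [1,-0.4,-1,0.1,0.285]
    - [1,-0.4,-1,0.1,0.285]

```text
time: 3.95
position: [0.5788, -0.2906, 0.395]
orientation: [-0.0, 0.529, 0.848, 0.0]
force: [1.2, 1.4, 0.6]
grip_width: 0.094
grasp_force: 0.0
```

```bash
python3 - <<'E'
from h import *
T,s=tool(); print(T.round(3),s["time"],s["dq"].round(3) if hasattr(s["dq"],"round") else s["dq"])
im,K,P=snap("wrist","w2.png"); np.savez("w2.npz",K=K,P=P)
for t,z in [("blank",.019),("spare_block",.022),("key_handle",.097),("key_holder",.05)]:
    for m in masks_of(t,"wrist"): print(t,round(m["confidence"],2),m["extent"],rect(m["pixels"],z,K,P))
print(proj((.571,-.403,.019),K,P))
E
```

```text
[[-0.44   0.898 -0.     0.579]
 [ 0.898  0.44   0.001 -0.291]
 [ 0.001  0.    -1.     0.395]
 [ 0.     0.     0.     1.   ]] 3.95 [ 0.868  0.577 -0.005 -0.572 -0.339  0.101  0.901]
blank 0.66 [234.4, 276.9, 44.7, 94.9] (array([ 0.5765069 , -0.40608432]), (92.03538513183594, 39.92509460449219), np.float32(-1.136298))
spare_block 0.57 [168.4, 111.2, 92.9, 86.6] (array([ 0.48130484, -0.28210449]), (65.50642395019531, 45.4748649597168), np.float32(1.0168592))
key_handle 0.83 [255.3, 0.0, 66.4, 50.2] (array([ 0.50552469, -0.17654184]), (45.96171569824219, 20.378355026245117), np.float32(-0.29718983))
key_holder 0.57 [212.9, 1.3, 129.6, 83.5] (array([ 0.48265878, -0.18396011]), (72.88714599609375, 32.36275863647461), np.float32(-0.33198178))
key_holder 0.19 [236.9, 280.5, 44.6, 92.6] (array([ 0.57494684, -0.39123962]), (83.9488754272461, 37.03416442871094), np.float32(-1.127305))
[[255.13638262 318.9394368 ]]
```

View pics/w2.png

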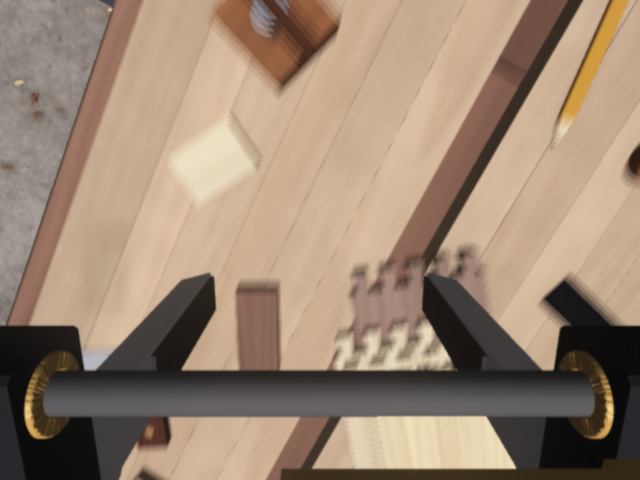

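The dark block at wrist px (258,325) is the blank: plain, longer than the light spare at (213,160). The picture is slightly blurred because the arm was still moving. I'll settle above it and measure again.

```bash
python3 - <<'E'
from h import *
print(go(.59,-.36,.16,.44))
T,s=tool();print(s["time"],s["position"])
E
```

```text
[-0.1376, -0.041, 0.1092, 0.0043]
4.2 [ 0.57830096 -0.28921491  0.39504805]
```

play_rows:
  targets:
    - [1,-0.138,-0.041,0.1,0.004]
    - [1,-0.138,-0.041,0.1,0.004]
    - [1,-0.138,-0.041,0.1,0.004]

```text
time: 4.58
position: [0.5898, -0.3606, 0.3445]
orientation: [-0.001, 0.536, 0.845, -0.0]
force: [0.1, -0.1, 0.3]
grip_width: 0.0938
grasp_force: 0.0
```

```bash
python3 - <<'E'
from h import *
T,s=tool(); print(T.round(3)[:,3],s["time"],np.abs(s["dq"]).max())
im,K,P=snap("wrist","w3.png"); np.savez("w3.npz",K=K,P=P)
for t,z in [("blank",.019)]:
    for m in masks_of(t,"wrist"): 
        c,sz,a=r=rect(m["pixels"],z,K,P); print(t,round(m["confidence"],2),m["extent"],r)
        print(go(*c,.012,a+np.pi/2))
E
```

```text
[ 0.59  -0.361  0.345  1.   ] 4.575 0.03654699706367317
blank 0.76 [247.4, 219.2, 54.5, 109.8] (array([ 0.57716772, -0.40772308]), (88.49211120605469, 39.185874938964844), np.float32(-1.1199635))
[-0.076, -0.0649, 0.3072, -0.0029]
```

play_rows:
  targets:
    - [0.75,-0.076,-0.065,0.15,-0.003]
    - [0.75,-0.076,-0.065,0.25,-0.003]
    - [0.75,-0.076,-0.065,0.289,-0.003]
    - [0.75,-0.076,-0.065,0.289,-0.003]
    - [0,-0.076,-0.065,0.289,-0.003]
    - [0,-0.076,-0.065,0.289,-0.003]
    - [0,-0.076,-0.065,0.289,-0.003]
    - [0,-0.076,-0.065,0.289,-0.003]
  squeeze: 25

```text
time: 5.68
position: [0.5763, -0.4096, 0.2014]
orientation: [0.0, 0.532, 0.847, 0.0]
force: [-0.8, 1.2, 3.7]
grip_width: 0.0379
grasp_force: 25.0
```

play_rows:
  targets:
    - [0,0,0,-0.12,0]
    - [0,0,0,-0.24,0]
    - [0,0,0,-0.36,0]
    - [0,0.3,0.2,-0.4,-0.1]
    - [0,0.5,0.3,-0.4,-0.1]
    - [0,0.7,0.4,-0.4,-0.2]
    - [0,0.8,0.45,-0.4,-0.285]
    - [0,0.8,0.45,-0.4,-0.285]

```text
time: 6.68
position: [0.5982, -0.097, 0.3974]
orientation: [0.0, 0.119, 0.993, 0.0]
force: [0.2, -0.1, -1.3]
grip_width: 0.038
grasp_force: 25.0
```

```bash
cat >> h.py <<'E'
def boxfit(mask,size,z0,x0,K,P):
    "fit box (sx,sy,sz) standing at z0: x,y,yaw maximizing overlap of silhouette"
    from scipy.optimize import minimize
    S=4; m=cv2.resize(mask.astype(np.uint8),None,fx=S,fy=S,interpolation=cv2.INTER_NEAREST)
    c=np.array([[a,b,h] for a in(-.5,.5) for b in(-.5,.5) for h in(0,1)])*size
    def cost(q):
        co,s=np.cos(q[2]),np.sin(q[2]); X=np.c_[q[0]+co*c[:,0]-s*c[:,1],q[1]+s*c[:,0]+co*c[:,1],z0+c[:,2]]
        h=cv2.convexHull((proj(X,K,P)*S+S/2).astype(np.float32)); r=np.zeros_like(m); cv2.fillConvexPoly(r,np.round(h).astype(np.int32),1)
        return 1-(r&m).sum()/((r|m).sum())
    r=minimize(cost,x0,method="Nelder-Mead",options=dict(initial_simplex=np.array(x0)+np.array([[0,0,0],[.004,0,0],[0,.004,0],[0,0,.05]]),xatol=1e-4,fatol=1e-4))
    return r.x,1-r.fun
E
python3 - <<'E'
from h import *
T,s=tool(); print(T.round(3),s["time"],s["grip_width"],s["grasp_force"])
q=np.load("jig.npy")
print("move",go(q[0],q[1],.16,q[2]+np.pi/2))
E
```

```text
[[-0.972  0.237  0.     0.598]
 [ 0.237  0.972 -0.    -0.097]
 [-0.     0.    -1.     0.397]
 [ 0.     0.     0.     1.   ]] 6.675 0.03796575912567929 24.99695509672165
move [0.3682, 0.5117, 0.1139, -0.0011]
```

play_rows:
  targets:
    - [0,0.368,0.512,0.08,-0.001]
    - [0,0.368,0.512,0.08,-0.001]
    - [0,0.368,0.512,0.08,-0.001]
    - [0,0.368,0.512,0.08,-0.001]
    - [0,0.368,0.512,0.08,-0.001]
    - [0,0.368,0.512,0.08,-0.001]
    - [0,0.368,0.512,0.08,-0.001]
    - [0,0.368,0.512,0.08,-0.001]

```text
time: 7.68
position: [0.4828, 0.1927, 0.3573]
orientation: [0.0, 0.122, 0.993, -0.0]
force: [0.0, -0.4, 0.2]
grip_width: 0.0378
grasp_force: 25.0
```

```bash
python3 - <<'E'
from h import *
T,s=tool(); print(T.round(3),s["time"],s["grip_width"],s["grasp_force"])
im,K,P=snap("wrist","w4.png"); np.savez("w4.npz",K=K,P=P)
for m in masks_of("blank","wrist"): print(m["confidence"],m["extent"])
# expected block corners in hand (centre at grasp, bottom .021 below)
for dx in (-.0425,.0425):
  for dy in(-.019,.019):
    print(dx,dy,proj(T[:3,3]+T[:3,:3]@[dx,dy,.1804+.002],K,P).round(1))
E
```

```text
[[-0.97   0.242  0.     0.483]
 [ 0.242  0.97  -0.     0.193]
 [-0.    -0.    -1.     0.357]
 [ 0.     0.     0.     1.   ]] 7.675 0.037825151421183964 24.99983936548233
0.67 [271.4, 194.1, 94.2, 181.0]
-0.0425 -0.019 [[276.7 392.4]]
-0.0425 0.019 [[363.4 392.5]]
0.0425 -0.019 [[271.6 200.2]]
0.0425 0.019 [[369.3 200.3]]
```

View pics/w4.png

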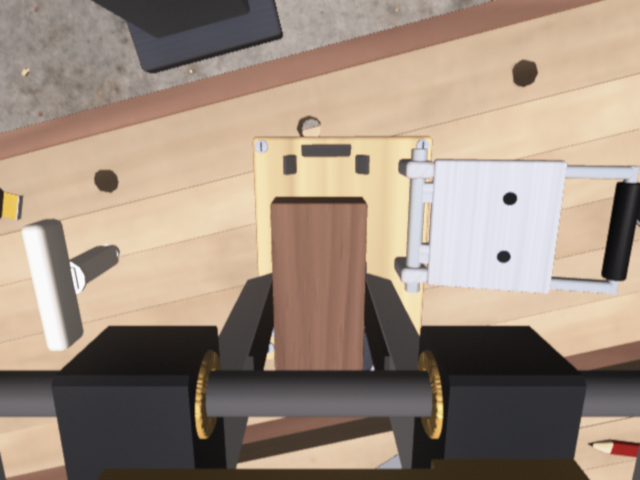

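```bash
python3 - <<'E'
from h import *
d=np.load("w4.npz");K,P=d["K"],d["P"]; q=np.load("jig.npy")
c,s=np.cos(q[2]),np.sin(q[2])
w=lambda p:np.array([q[0]+c*p[0]/1e3-s*p[1]/1e3,q[1]+s*p[0]/1e3+c*p[1]/1e3,p[2]/1e3])
for p in [(-60,-55,15),(-60,80,15),(-60,80,0),(0,64,41),(-45.5,0,22),(-38,64,49),(38,64,49)]: print(p,proj(w(p),K,P).round(1))
for uv,z in [((255,137),.015),((431,137),.015),((326,144),.030)]:
    x=unproj(uv,z,K,P)[0]-[q[0],q[1],0]; print(uv,np.round([c*x[0]+s*x[1],-s*x[0]+c*x[1]],4))
print(go(q[0],q[1],.05,q[2]+np.pi/2))
E
```

```text
(-60, -55, 15) [[247.5 138.9]]
(-60, 80, 15) [[429.  137.6]]
(-60, 80, 0) [[424.1 137.3]]
(0, 64, 41) [[411.1 224.1]]
(-45.5, 0, 22) [[321.6 158.8]]
(-38, 64, 49) [[416.2 171.8]]
(38, 64, 49) [[411.  277.8]]
(255, 137) [-0.0614 -0.0494]
(431, 137) [-0.0604  0.0815]
(326, 144) [-0.0563  0.0032]
[0.0066, 0.0032, 0.2537, -0.0027]
```

```bash
python3 - <<'E'
import cv2,numpy as np
a=cv2.imread("pics/w4.png")[130:300,245:445]; b=cv2.imread("pics/w1.png")[110:320,245:415]
a=cv2.resize(a,None,fx=2,fy=2,interpolation=cv2.INTER_CUBIC)
b=cv2.resize(b,None,fx=2.3,fy=2.3,interpolation=cv2.INTER_CUBIC)
c=np.zeros((490,800,3),np.uint8); c[:340,:400]=a; c[:b.shape[0],405:405+b.shape[1]]=b[:490]; cv2.imwrite("pics/c5.png",c)
E
```

```text
(no output)
```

View pics/c5.png

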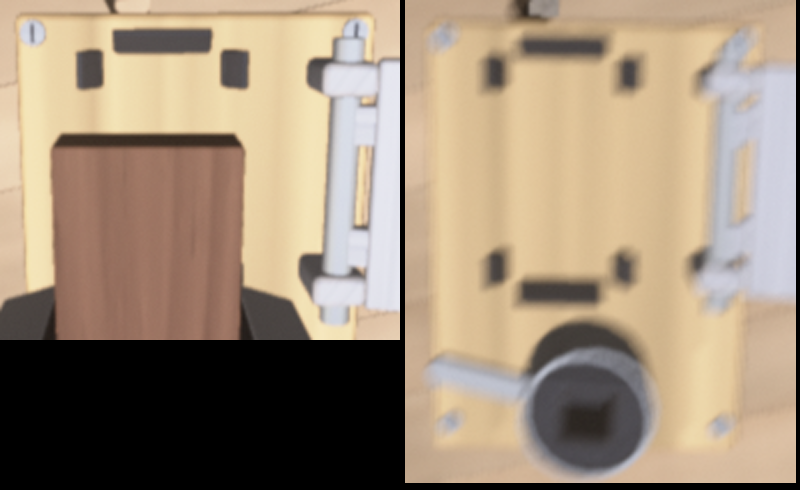

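```bash
python3 - <<'E'
from h import *
T,s=tool(); print(T[:3,3].round(4),np.abs(s["dq"]).max().round(4))
im,K,P=snap("wrist","w5.png"); np.savez("w5.npz",K=K,P=P)
g=cv2.imread("pics/w5.png"); a=cv2.imread("pics/w4.png")
sh=cv2.phaseCorrelate(a[110:300,250:440].mean(2),g[110:300,250:440].mean(2)); print("shift",sh)
x=g.max(2)[140:180,275:380]<80
n,l,st,ce=cv2.connectedComponentsWithStats(x.astype(np.uint8)); print([(c+[275,140]).round(1).tolist()+[int(k[4])] for c,k in zip(ce[1:],st[1:]) if k[4]>30])
E
```

```text
[0.4828 0.1928 0.3573] 0.0044
shift ((-0.11924510695932611, 0.0910473793436779), 1.0084811270898233)
[]
```

```bash
python3 - <<'E'
from h import *
q=np.array([.4806,.1978,-.232]); np.save("jig.npy",q)
for z in (.06,.036): print(go(q[0],q[1],z,q[2]+np.pi/2))
E
```

```text
[0.0064, 0.0084, 0.2336, -0.0038]
[0.0064, 0.0084, 0.2816, -0.0038]
```

play_rows:
  targets:
    - [0,0.008,0.0084,0.1,-0.004]
    - [0,0.008,0.0084,0.2,-0.004]
    - [0,0.008,0.0084,0.23,-0.004]
    - [0,0.008,0.0084,0.23,-0.004]
    - [0,0.008,0.0084,0.25,-0.004]
    - [0,0.008,0.0084,0.265,-0.004]
    - [0,0.008,0.0084,0.275,-0.004]
    - [0,0.008,0.0084,0.28,-0.004]

```text
time: 8.82
position: [0.4793, 0.1991, 0.217]
orientation: [-0.0, 0.114, 0.993, -0.0]
force: [0.0, -0.4, -0.5]
grip_width: 0.0376
grasp_force: 25.0
```

play_rows:
  targets:
    - [0,0,0,0.003,0]
    - [0.6,0,0,0.002,0]
    - [0.6,0,0,0.002,0]
    - [0.6,0,0,-0.05,0]
    - [0.6,0,0,-0.15,0]
    - [0.6,0.05,0,-0.25,0]
    - [0.6,0.05,0,-0.32,0]
    - [0.6,0.05,0,-0.32,0]

```text
time: 9.82
position: [0.4554, 0.205, 0.3797]
orientation: [0.002, 0.114, 0.993, 0.002]
force: [-0.3, -0.0, -0.8]
grip_width: 0.0563
grasp_force: 0.0
```

```bash
python3 - <<'E'
from h import *
T,s=tool(); print(T.round(4)[:3,3],s["time"],s["dq"].max())
im,K,P=snap("wrist","w6.png"); np.savez("w6.npz",K=K,P=P)
q=np.load("jig.npy")
for m in masks_of("blank","wrist")[:2]: print(round(m["confidence"],2),m["extent"],boxfit(m["pixels"],(.085,.038,.019),.015,q,K,P) if m["confidence"]>.4 else 0)
E
```

```text
[0.4554 0.205  0.3797] 9.825 0.04922010040434022
0.78 [291.7, 195.5, 47.1, 106.9] (array([ 0.47937349,  0.19819081, -0.22241474]), np.float64(0.9801977759442385))
0.44 [250.3, 315.5, 116.7, 53.4] (array([ 0.4806,  0.1978, -0.232 ]), np.float64(0.0))
```

View pics/w6.png

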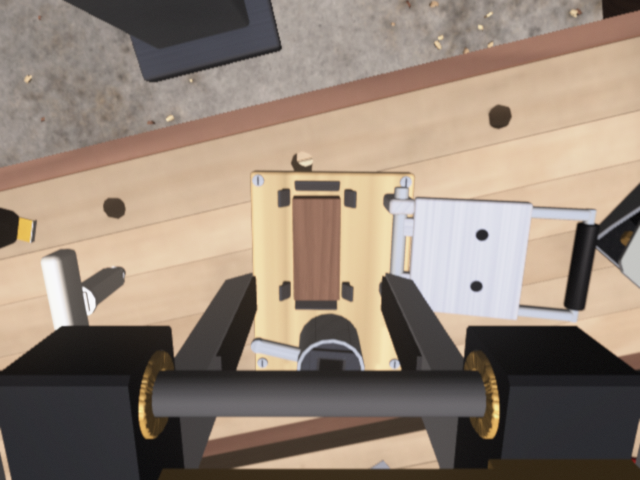

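Picture: block lies flat in the nest at (316,248), between the dark stops. The leaf's bar is at (581,266), ends about (590,223) and (572,309). Next is the bar.

```bash
python3 - <<'E'
from h import *
q=np.array([.4794,.1980,-.227]); np.save("jig.npy",q)
d=np.load("w6.npz");K,P=d["K"],d["P"]
c,s=np.cos(q[2]),np.sin(q[2])
w=lambda p:np.array([q[0]+c*p[0]/1e3-s*p[1]/1e3,q[1]+s*p[0]/1e3+c*p[1]/1e3,p[2]/1e3])
bar=lambda A,x=0:w((x,64-130*np.cos(A),41+130*np.sin(A)))
for A in np.arange(2.65,3.01,.07): print(round(A,2),bar(A).round(3),proj([bar(A,-32),bar(A),bar(A,32)],K,P).round(1).tolist())
p=[(-60,-55,15),(-60,80,15),(90,12,65),(-38,64,45)];print(proj([w(k) for k in p],K,P).round(0).tolist())
E
```

```text
2.65 [0.52  0.372 0.102] [[600.1, 230.6], [592.0, 278.7], [584.3, 324.1]]
2.72 [0.52  0.376 0.094] [[598.1, 227.7], [590.2, 274.5], [582.8, 318.8]]
2.79 [0.521 0.379 0.086] [[595.0, 224.8], [587.5, 270.4], [580.4, 313.6]]
2.86 [0.522 0.382 0.077] [[591.1, 222.1], [583.9, 266.5], [577.1, 308.6]]
2.93 [0.522 0.384 0.068] [[586.4, 219.4], [579.5, 262.7], [573.0, 303.7]]
3.0 [0.523 0.386 0.059] [[581.0, 216.9], [574.4, 259.0], [568.2, 299.0]]
[[248.0, 173.0], [415.0, 172.0], [332.0, 371.0], [401.0, 206.0]]
```

```bash
python3 - <<'E'
from h import *
yaw=-.23+np.pi/2
for z in (.16,.079): print(go(.5215,.3822,z,yaw))
E
```

```text
[-0.049, 0.376, 0.0731, 0.0002]
[-0.049, 0.376, 0.2351, 0.0002]
```

play_rows:
  targets:
    - [0.33,-0.049,0.12,0.0,0]
    - [0.33,-0.049,0.25,0.0,0]
    - [0.33,-0.049,0.376,0.03,0]
    - [0.33,-0.049,0.376,0.073,0]
    - [0.33,-0.049,0.376,0.12,0]
    - [0.33,-0.049,0.376,0.12,0]

```text
time: 10.68
position: [0.521, 0.3817, 0.3138]
orientation: [-0.002, 0.115, 0.993, -0.002]
force: [0.0, -1.3, 2.1]
grip_width: 0.0311
grasp_force: 0.0
```

```bash
python3 - <<'E'
from h import *
T,s=tool(); print(T.round(4)[:3,3],s["time"],np.abs(s["dq"]).max(),s["grip_width"])
im,K,P=snap("wrist","w7.png")
cv2.imwrite("pics/w7c.png",cv2.imread("pics/w7.png")[150:470,150:490])
print(proj([.5215,.3822,.076],K,P), go(.5215,.3822,.079,-.23+np.pi/2))
E
```

```text
[0.521  0.3817 0.3138] 10.675 0.03997112116361628 0.031113406281909006
[[323.13185862 263.8292432 ]] [-0.0001, 0.001, 0.1122, 0.0001]
```

View pics/w7c.png

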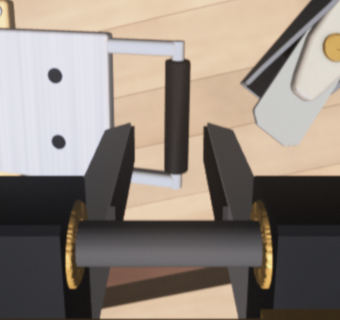

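Bar centred at full px (326,266), about 2 mm to +y of the prediction; the plane clears the fingers. Descend and pinch.

play_rows:
  targets:
    - [0.33,0,0.004,0.07,0]
    - [0.33,0,0.004,0.112,0]
    - [0.33,0,0.004,0.112,0]
    - [0,0,0.004,0.112,0]
    - [0,0,0.004,0.112,0]
    - [0,0,0.004,0.112,0]
  squeeze: 20

```text
time: 11.48
position: [0.5224, 0.3844, 0.2621]
orientation: [0.001, 0.115, 0.993, 0.001]
force: [1.4, 1.1, 0.6]
grip_width: 0.0135
grasp_force: 20.0
```

```bash
python3 - <<'E'
from h import *
T,s=tool(); print(T.round(4),s["time"],s["grip_width"],s["grasp_force"],np.round(s["force"],1))
q=np.load("jig.npy");q[2]=-.23; c,sn=np.cos(q[2]),np.sin(q[2])
p=T[:3,3]-[0,0,env.pinch_z]; d=p-[q[0],q[1],0]; jy=-sn*d[0]+c*d[1]; jx=c*d[0]+sn*d[1]; print("jig xy",jx,jy,p[2])
A0=np.arccos((.064-jy)/.130); print(A0, .041+.13*np.sin(A0))
# rows: offsets from current relative to arc start
y=lambda A:64-130*np.cos(A); z=lambda A:41+130*np.sin(A)
for A in np.r_[np.linspace(A0,0,17)[1:],-.03]:
    dv=np.array([-sn*(y(A)-y(A0)),c*(y(A)-y(A0)),z(A)-z(A0)])/1000
    print(round(A,2),(T[:3,:3].T@dv/.5).round(3).tolist())
E
```

```text
[[-0.9738  0.2276  0.0013  0.5224]
 [ 0.2276  0.9738  0.0012  0.3844]
 [-0.001   0.0014 -1.      0.2621]
 [ 0.      0.      0.      1.    ]] 11.475 0.01350468631488737 19.99520033597946 [1.4 1.1 0.6]
jig xy -0.0006373339879999634 0.19129005914660802 0.0816875955831795
2.9370515670385635 0.06740531845013488
2.75 [-0.0, -0.014, -0.046]
2.57 [-0.0, -0.036, -0.088]
2.39 [-0.0, -0.065, -0.126]
2.2 [-0.0, -0.101, -0.157]
2.02 [-0.0, -0.142, -0.182]
1.84 [-0.0, -0.186, -0.198]
1.65 [-0.0, -0.233, -0.207]
1.47 [-0.0, -0.281, -0.206]
1.28 [-0.0, -0.328, -0.197]
1.1 [-0.0, -0.372, -0.18]
0.92 [0.0, -0.412, -0.154]
0.73 [0.0, -0.447, -0.122]
0.55 [0.0, -0.476, -0.084]
0.37 [0.0, -0.497, -0.041]
0.18 [0.0, -0.51, 0.005]
0.0 [0.0, -0.515, 0.052]
-0.03 [0.0, -0.515, 0.06]
```

play_rows:
  targets:
    - [0,0,-0.016,-0.044,0]
    - [0,0,-0.043,-0.088,0]
    - [0,0,-0.078,-0.127,0]
    - [0,0,-0.12,-0.157,0]
    - [0,0,-0.167,-0.179,0]
    - [0,0,-0.218,-0.191,0]
    - [0,0,-0.27,-0.192,0]
    - [0,0,-0.321,-0.183,0]

```text
time: 12.48
position: [0.4853, 0.2278, 0.355]
orientation: [0.001, 0.114, 0.993, 0.001]
force: [-6.6, 0.7, 12.9]
grip_width: 0.0135
grasp_force: 20.0
```

```bash
python3 - <<'E'
from h import *
T,s=tool(); print(T.round(4),s["time"],s["grip_width"],s["grasp_force"],np.round(s["force"],1))
q=np.load("jig.npy");q[2]=-.23; c,sn=np.cos(q[2]),np.sin(q[2])
p=T[:3,3]-[0,0,env.pinch_z]; d=p-[q[0],q[1],0]; print(c*d[0]+sn*d[1],-sn*d[0]+c*d[1],p[2])
E
```

```text
[[-0.9739  0.2269  0.0018  0.4853]
 [ 0.2269  0.9739  0.0027  0.2278]
 [-0.0011  0.003  -1.      0.355 ]
 [ 0.      0.      0.      1.    ]] 12.475 0.013490566033070452 20.03545582294464 [-6.6  0.7 12.9]
-0.001035878132776104 0.030353563427062195 0.17463425030639113
```

play_rows:
  targets:
    - [0,0,-0.048,0.019,0]
    - [0,0,-0.092,0.047,0]
    - [0,0,-0.129,0.083,0]
    - [0,0,-0.159,0.126,0]
    - [0,0,-0.175,0.161,0]
    - [0,0,-0.185,0.199,0]
    - [0,0,-0.19,0.23,0]
    - [0,0,-0.19,0.25,0]

```text
time: 13.48
position: [0.4633, 0.1353, 0.2271]
orientation: [-0.001, 0.115, 0.993, -0.0]
force: [-7.7, -4.1, 30.2]
grip_width: 0.0129
grasp_force: 20.0
```

```bash
python3 - <<'E'
from h import *
T,s=tool(); print(T.round(4),s["time"],s["grip_width"],s["grasp_force"],np.round(s["force"],1))
q=np.load("jig.npy");q[2]=-.23; c,sn=np.cos(q[2]),np.sin(q[2])
p=T[:3,3]-[0,0,env.pinch_z]; d=p-[q[0],q[1],0]; print(c*d[0]+sn*d[1],-sn*d[0]+c*d[1],p[2])
E
```

```text
[[-9.738e-01  2.275e-01 -1.800e-03  4.633e-01]
 [ 2.275e-01  9.738e-01 -3.000e-04  1.353e-01]
 [ 1.700e-03 -7.000e-04 -1.000e+00  2.271e-01]
 [ 0.000e+00  0.000e+00  0.000e+00  1.000e+00]] 13.475 0.01290042303168348 20.029467344284058 [-7.7 -4.1 30.2]
-0.0013679525582872328 -0.06473926300224059 0.04670321015711287
```

play_rows:
  targets:
    - [0.33,0,0,-0.002,0]
    - [0.33,0,0,-0.002,0]
    - [0.33,0,0,-0.06,0]
    - [0,0,0,-0.1,0]
    - [0,0,0,-0.1,0]

```text
time: 14.1
position: [0.4645, 0.1356, 0.2792]
orientation: [0.001, 0.114, 0.993, 0.001]
force: [0.5, 0.6, 0.3]
grip_width: 0.0141
grasp_force: 0.0
```

```bash
python3 - <<'E'
from h import *
T,s=tool(); print(T[:3,3].round(4),s["time"],s["grip_width"],np.round(s["force"],1))
print(go(.4645,.1338,.070,-.23+np.pi/2))
E
```

```text
[0.4645 0.1356 0.2792] 14.1 0.014055907892490775 [0.5 0.6 0.3]
[-0.0006, -0.0037, 0.0576, 0.0002]
```

play_rows:
  targets:
    - [0,0,-0.002,0.02,0]
    - [0,0,-0.002,0.04,0]
    - [0,0,-0.002,0.055,0]
    - [0,0,-0.002,0.062,0]
    - [0,0,-0.002,0.066,0]
    - [0,0,-0.002,0.068,0]
    - [0,0,-0.002,0.068,0]

```text
time: 14.98
position: [0.464, 0.1353, 0.2454]
orientation: [0.0, 0.114, 0.993, 0.001]
force: [-17.4, 1.6, 60.0]
grip_width: 0.0004
grasp_force: 29.8
```

play_rows:
  targets:
    - [0.5,0,0,-0.06,0]
    - [0.5,-0.1,0.05,-0.15,0]
    - [0.5,-0.2,0.14,-0.25,0]
    - [0.5,-0.24,0.14,-0.3,0]
    - [0.5,-0.24,0.14,-0.3,0]
    - [0.5,-0.24,0.14,-0.3,0]

```text
time: 15.72
position: [0.5961, 0.1751, 0.3924]
orientation: [-0.001, 0.115, 0.993, -0.0]
force: [-1.3, 0.3, -0.5]
grip_width: 0.0467
grasp_force: 0.0
```

```bash
python3 - <<'E'
from h import *
T,s=tool(); print(T.round(4)[:3],s["time"],np.abs(s["dq"]).max(),np.round(s["force"],1))
im,K,P=snap("wrist","w8.png"); np.savez("w8.npz",K=K,P=P)
for t in ["socket","lock","leaf"]:
    for m in masks_of(t,"wrist")[:2]: print(t,round(m["confidence"],2),m["extent"])
q=[.4794,.198,-.23];c,sn=np.cos(q[2]),np.sin(q[2])
w=lambda p:np.array([q[0]+c*p[0]/1e3-sn*p[1]/1e3,q[1]+sn*p[0]/1e3+c*p[1]/1e3,p[2]/1e3])
print(proj([w((90,12,65)),w((0,-66,41)),w((125,-55,15)),w((125,80,15))],K,P).round(1))
g=cv2.imread("pics/w8.png"); print(g.shape)
u,v=proj(w((90,12,65)),K,P)[0].astype(int)
cr=cv2.resize(g[max(v-45,0):v+45,u-45:u+45],(450,450),interpolation=cv2.INTER_CUBIC); print("crop origin",u-45,max(v-45,0))
o=np.zeros((450,800,3),np.uint8); o[:,:450]=cr; o[:263,450:]=cv2.resize(g,(350,263)); cv2.imwrite("pics/c8.png",o)
E
```

```text
[[-9.737e-01  2.277e-01 -1.600e-03  5.961e-01]
 [ 2.277e-01  9.737e-01 -7.000e-04  1.751e-01]
 [ 1.400e-03 -1.100e-03 -1.000e+00  3.924e-01]] 15.725 0.024652594313919744 [-1.3  0.3 -0.5]
socket 0.64 [243.2, 150.2, 123.9, 73.9]
lock 0.79 [241.2, 151.5, 124.5, 67.9]
leaf 0.88 [210.5, 0.0, 198.9, 134.2]
[[330.8 188.1]
 [224.6  61.3]
 [251.5 220.9]
 [407.5 221.2]]
(480, 640, 3)
crop origin 285 143
```

View pics/c8.png

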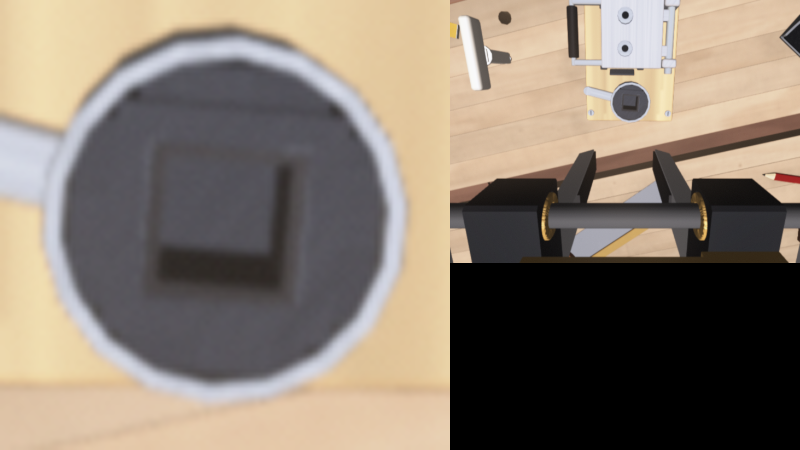

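Picture: leaf shut over the block with the bar at left. The socket square is centred at full px (330,187), nearly aligned with the jig (about 0.04 rad clockwise), and the latch arm points left. Now to the key.

```bash
python3 - <<'E'
from h import *
d=np.load("w8.npz");K,P=d["K"],d["P"]
print("socket",unproj([(330,186.5),(330.2,187),(329.6,185.6)],.065,K,P))
co=np.array([(148,145),(310,150),(302,303),(148,298)])/5+[285,143]
w=unproj(co,.065,K,P)[:,:2]; e=[w[1]-w[0],w[2]-w[3],w[3]-w[0],w[2]-w[1]]
print(w.mean(0),[(np.linalg.norm(k).round(4),(((np.arctan2(k[1],k[0])+.23)+np.pi/4)%(np.pi/2)-np.pi/4).round(3)) for k in e])
print(go(.545,-.175,.2,1.26))
E
```

```text
socket [[0.56848303 0.18889082 0.065     ]
 [0.56887225 0.18895258 0.065     ]
 [0.5677764  0.18875133 0.065     ]]
[0.5695721  0.18894439] [(np.float64(0.0235), np.float64(-0.029)), (np.float64(0.0227), np.float64(-0.031)), (np.float64(0.0224), np.float64(-0.001)), (np.float64(0.0224), np.float64(-0.035))]
[-0.0603, -0.7051, 0.0251, 0.0259]
```

play_rows:
  targets:
    - [0.5,-0.06,-0.705,0,0.026]
    - [0.5,-0.06,-0.705,0,0.026]
    - [0.5,-0.06,-0.705,0,0.026]
    - [0.5,-0.06,-0.705,0,0.026]
    - [0.5,-0.06,-0.705,0.025,0.026]
    - [0.5,-0.06,-0.705,0.025,0.026]
    - [0.5,-0.06,-0.705,0.025,0.026]
    - [0.5,-0.06,-0.705,0.025,0.026]

```text
time: 16.92
position: [0.5455, -0.174, 0.3808]
orientation: [-0.0, 0.155, 0.988, 0.0]
force: [-0.6, 0.1, -0.3]
grip_width: 0.0473
grasp_force: 0.0
```

```bash
python3 - <<'E'
from h import *
T,s=tool(); print(T.round(4)[:3],s["time"],np.abs(s["dq"]).max(),np.round(s["force"],1))
im,K,P=snap("wrist","w9.png"); np.savez("w9.npz",K=K,P=P)
for t,z,sz in [("key_handle",.073,(.084,.014,.024)),("key_holder",0,(.066,.066,.05))]:
    for m in masks_of(t,"wrist")[:2]:
        c,_,a=rect(m["pixels"],.097,K,P); x0=(c[0],c[1],a) if t=="key_handle" else (.48,-.158,-.3)
        print(t,round(m["confidence"],2),m["extent"],c,_,a,boxfit(m["pixels"],sz,z,x0,K,P))
cv2.imwrite("pics/c9.png",cv2.imread("pics/w9.png")[80:380,100:540])
E
```

```text
[[-9.521e-01  3.058e-01 -5.000e-04  5.455e-01]
 [ 3.058e-01  9.521e-01  5.000e-04 -1.740e-01]
 [ 6.000e-04  3.000e-04 -1.000e+00  3.808e-01]] 16.925 0.019068411392475882 [-0.6  0.1 -0.3]
key_handle 0.84 [516.3, 0.0, 90.4, 95.6] [ 0.4790419  -0.00643435] (52.28702163696289, 50.11958694458008) -0.19477701 (array([ 0.46645716,  0.01410682, -0.17939527]), np.float64(0.7212849055117224))
key_handle 0.78 [285.3, 75.8, 39.7, 136.0] [ 0.4863736  -0.16437732] (81.97259521484375, 23.31038475036621) -0.30982125 (array([ 0.48614424, -0.16548611, -0.38338667]), np.float64(0.8546534929513653))
key_holder 0.71 [261.6, 94.6, 91.3, 95.5] [ 0.49096515 -0.14819438] (56.025665283203125, 22.796463012695312) -0.35734415 (array([ 0.48593202, -0.16556827, -0.35558122]), np.float64(0.6871288560992369))
```

View pics/c9.png

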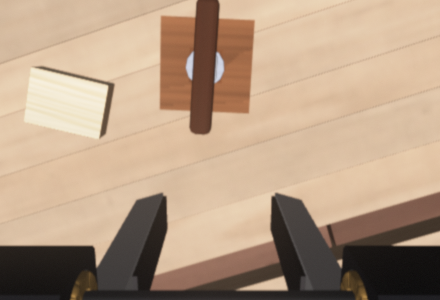

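```bash
python3 - <<'E'
from h import *
d=np.load("w9.npz");K,P=d["K"],d["P"]
g=cv2.cvtColor(cv2.imread("pics/w9.png"),cv2.COLOR_BGR2GRAY)
m=np.zeros_like(g); m[70:218,280:335]=(g[70:218,280:335]<75)
n,l,st,ce=cv2.connectedComponentsWithStats(m); i=1+st[1:,4].argmax(); print(st[i])
c,s,a=rect(l==i,.097,K,P); print(c,s,a)
w=unproj([(308,77),(300.5,212.5)],.097,K,P); print(w, np.linalg.norm(w[1]-w[0]), np.arctan2(*(w[1]-w[0])[[1,0]]))
p=unproj([(304.5,147.5)],.05,K,P);print("shank/holder c",unproj([(306.5,144.5)],.05,K,P))
for z in (.15,.093): print(go(*c,z,a+np.pi/2))
E
```

```text
[ 291   77   28  136 2557]
[ 0.48604639 -0.16501784] (80.74480438232422, 13.511258125305176) -0.3799591
[[ 0.4485065  -0.15005042  0.097     ]
 [ 0.52413593 -0.17978801  0.097     ]] 0.08126582996007847 -0.3746316857717224
shank/holder c [[ 0.48603467 -0.16465871  0.05      ]]
[0.119, -0.0205, 0.1014, 0.0226]
[0.119, -0.0205, 0.2154, 0.0226]
```

play_rows:
  targets:
    - [0.5,0.119,-0.02,0.0,0.022]
    - [0.5,0.119,-0.02,0.1,0.022]
    - [0.5,0.119,-0.02,0.19,0.022]
    - [0.5,0.119,-0.02,0.215,0.022]
    - [0.5,0.119,-0.02,0.215,0.022]
    - [0,0.119,-0.02,0.215,0.022]
    - [0,0.119,-0.02,0.215,0.022]
    - [0,0.119,-0.02,0.215,0.022]
  squeeze: 45

```text
time: 18.08
position: [0.486, -0.1661, 0.2743]
orientation: [0.001, 0.189, 0.982, 0.0]
force: [0.3, -0.1, -0.0]
grip_width: 0.0205
grasp_force: 0.0
```

play_rows:
  targets:
    - [0,0,0,0,0]
    - [0,0,0,0,0]
    - [0,0,0,0,0]

```text
time: 18.45
position: [0.4861, -0.166, 0.2741]
orientation: [0.0, 0.189, 0.982, 0.0]
force: [-0.9, 2.1, 7.9]
grip_width: 0.0137
grasp_force: 57.8
```

play_rows:
  targets:
    - [0,0,0,-0.04,0]
    - [0,0,0,-0.1,0]
    - [0,0,0,-0.2,0]
    - [0,0,0,-0.28,0]
    - [0,0,0,-0.28,0]

```text
time: 19.08
position: [0.4862, -0.1664, 0.4162]
orientation: [0.002, 0.189, 0.982, 0.0]
force: [-0.4, -0.1, -2.7]
grip_width: 0.0138
grasp_force: 57.6
```

```bash
python3 - <<'E'
from h import *
T,s=tool(); print(T.round(4)[:3],s["time"],np.abs(s["dq"]).max(),np.round(s["force"],1),s["grip_width"],s["grasp_force"])
# socket target: foot 10mm above mouth
print(go(.569,.189,.0937+.07+.010,-.255+np.pi/2))
print(go(.569,.189,.0937+.16,-.255+np.pi/2))
E
```

```text
[[-9.285e-01  3.712e-01  4.600e-03  4.862e-01]
 [ 3.712e-01  9.286e-01 -1.000e-04 -1.664e-01]
 [-4.300e-03  1.600e-03 -1.000e+00  4.162e-01]] 19.075 0.05585130673228436 [-0.4 -0.1 -2.7] 0.013772105556623202 57.58543834090233
[0.1107, 0.7213, 0.1249, -0.0399]
[0.11, 0.7216, -0.0351, -0.0399]
```

play_rows:
  targets:
    - [0,0.11,0.721,0,-0.04]
    - [0,0.11,0.721,0,-0.04]
    - [0,0.11,0.721,0,-0.04]
    - [0,0.11,0.721,0,-0.04]
    - [0,0.11,0.721,0.06,-0.04]
    - [0,0.11,0.721,0.12,-0.04]
    - [0,0.11,0.721,0.12,-0.04]
    - [0,0.11,0.721,0.12,-0.04]

```text
time: 20.08
position: [0.5683, 0.1888, 0.3522]
orientation: [-0.001, 0.127, 0.992, -0.001]
force: [-1.1, -0.2, -1.8]
grip_width: 0.0136
grasp_force: 57.6
```

```bash
python3 - <<'E'
from h import *
T,s=tool(); print(T.round(4)[:3],s["time"],np.abs(s["dq"]).max(),np.round(s["force"],1),s["grip_width"],s["grasp_force"])
print(go(.569,.189,.0937+.02,-.255+np.pi/2)) # fully home
im,K,P=snap("wrist","w10.png"); np.savez("w10.npz",K=K,P=P)
E
```

```text
[[-0.9678  0.2516 -0.0022  0.5683]
 [ 0.2516  0.9678 -0.0015  0.1888]
 [ 0.0017 -0.0021 -1.      0.3522]] 20.075 0.0368236783726249 [-1.1 -0.2 -1.8] 0.01363316570818146 57.58705034852028
[-0.0014, 0.0009, 0.1161, 0.0002]
```

play_rows:
  targets:
    - [0,-0.001,0.001,0.025,0]
    - [0,-0.001,0.001,0.035,0]
    - [0,-0.001,0.001,0.045,0]
    - [0,-0.001,0.001,0.055,0]
    - [0,-0.001,0.001,0.06,0]
    - [0,-0.001,0.001,0.06,0]

```text
time: 20.88
position: [0.5691, 0.1895, 0.3235]
orientation: [-0.0, 0.127, 0.992, -0.0]
force: [0.2, -0.5, -2.1]
grip_width: 0.0135
grasp_force: 57.6
```

play_rows:
  targets:
    - [0,0,0,0.01,0]
    - [0,0,0,0.02,0]
    - [0,0,0,0.03,0]
    - [0,0,0,0.04,0]
    - [0,0,0,0.05,0]
    - [0,0,0,0.056,0]
    - [0,0,0,0.056,0]

```text
time: 21.75
position: [0.5691, 0.1894, 0.2954]
orientation: [-0.0, 0.127, 0.992, -0.0]
force: [0.1, 0.3, -2.2]
grip_width: 0.0137
grasp_force: 57.6
```

play_rows:
  targets:
    - [0,0,0,0.002,0]
    - [0,0,0,0.004,0]
    - [0,0,0,0.005,0]
    - [0,0,0,0.005,0]

```text
time: 22.25
position: [0.5694, 0.1894, 0.294]
orientation: [0.0, 0.127, 0.992, 0.0]
force: [-3.5, -2.1, 10.3]
grip_width: 0.0142
grasp_force: 57.9
```

play_rows:
  targets:
    - [0,0,0,-0.001,0.05]
    - [0,0,0,-0.001,0.1]
    - [0,0,0,-0.001,0.15]
    - [0,0,0,-0.001,0.2]
    - [0,0,0,-0.001,0.25]
    - [0,0,0,-0.001,0.3]
    - [0,0,0,-0.001,0.35]
    - [0,0,0,-0.001,0.4]

```text
time: 23.25
position: [0.5686, 0.1883, 0.294]
orientation: [-0.001, 0.688, 0.726, -0.001]
force: [-10.5, -7.8, 15.2]
grip_width: 0.0136
grasp_force: 57.9
```

```bash
python3 - <<'E'
from h import *
T,s=tool(); print(T.round(4)[:3],np.arctan2(T[1,1],T[0,1]),s["time"],np.round(s["force"],1),np.round(s["ft_torque"],2),s["grip_width"],s["grasp_force"],s["qpos"][6])
E
```

```text
[[-5.370e-02  9.986e-01 -2.400e-03  5.686e-01]
 [ 9.986e-01  5.370e-02 -1.000e-03  1.883e-01]
 [-9.000e-04 -2.400e-03 -1.000e+00  2.940e-01]] 0.05376163292034415 23.25 [-10.5  -7.8  15.2] [-2.02  3.07  0.08] 0.013625879263237025 57.92586788535118 -0.10646677913342277
```

play_rows:
  targets:
    - [0,0,0,0,0.03]
    - [0,0,0,0,0.05]
    - [0,0,0,0,0.065]
    - [0,0,0,0,0.065]

```text
time: 23.75
position: [0.5684, 0.1885, 0.294]
orientation: [-0.001, 0.757, 0.654, -0.001]
force: [-11.0, -8.3, 17.4]
grip_width: 0.0132
grasp_force: 58.0
```

```bash
python3 - <<'E'
from h import *
T,s=tool(); print(np.arctan2(T[1,1],T[0,1]),s["time"],np.round(s["force"],1),np.round(s["ft_torque"],2),s["grip_width"],s["grasp_force"],s["joint_efforts"][6])
E
```

```text
-0.1458715825532208 23.75 [-11.   -8.3  17.4] [-1.94  3.37  0.05] 0.013243294905395844 57.97816604375839 -0.6850341707468033
```

play_rows:
  targets:
    - [0,0,0,0,0.015]
    - [0,0,0,0,0.03]
    - [0,0,0,0,0.03]

```text
time: 24.12
position: [0.5683, 0.1885, 0.294]
orientation: [-0.001, 0.787, 0.617, -0.002]
force: [-12.6, -6.3, 18.8]
grip_width: 0.0136
grasp_force: 57.7
```

```bash
python3 - <<'E'
from h import *
T,s=tool(); print(np.arctan2(T[1,1],T[0,1]),s["time"],np.round(s["force"],1),np.round(s["ft_torque"],2),s["grip_width"],s["grasp_force"],s["joint_efforts"][6])
E
```

```text
-0.23996703776114778 24.125 [-12.6  -6.3  18.8] [-1.97  3.68  0.22] 0.013556129967967378 57.73022621870041 -0.8225464448332787
```

play_rows:
  targets:
    - [0,0,0,0,0.015]
    - [0,0,0,0,0.03]
    - [0,0,0,0,0.03]

```text
time: 24.5
position: [0.5683, 0.1886, 0.294]
orientation: [-0.001, 0.815, 0.58, -0.002]
force: [-13.1, -7.5, 18.9]
grip_width: 0.0135
grasp_force: 56.1
```

```bash
python3 - <<'E'
from h import *
T,s=tool(); print(np.arctan2(T[1,1],T[0,1]),s["time"],np.round(s["force"],1),np.round(s["ft_torque"],2),s["grip_width"],s["grasp_force"],s["joint_efforts"][6])
E
```

```text
-0.33360088632588764 24.5 [-13.1  -7.5  18.9] [-1.9   3.79  0.71] 0.01351702244687436 56.07645504176617 -1.2401540949940681
```

play_rows:
  targets:
    - [0,0,0,0.0,-0.012]
    - [0.35,0,0,0.0,-0.012]
    - [0.35,0,0,0,-0.012]
    - [0.35,0,0,-0.06,-0.012]
    - [0.35,0,0,-0.15,-0.012]
    - [0.35,-0.05,0,-0.2,-0.012]
    - [0.35,-0.1,0,-0.2,-0.012]
    - [0.35,-0.1,0,-0.2,-0.012]

```text
time: 25.5
position: [0.5522, 0.1402, 0.3933]
orientation: [-0.0, 0.804, 0.594, -0.0]
force: [-0.6, 0.0, -0.3]
grip_width: 0.0334
grasp_force: 0.0
```

```bash
python3 - <<'E'
from h import *
T,s=tool(); print(T.round(4)[:3],s["time"],np.round(s["force"],1),s["grip_width"])
im,K,P=snap("wrist","w11.png"); np.savez("w11.npz",K=K,P=P)
g=cv2.imread("pics/w11.png"); o=np.zeros((400,640,3),np.uint8); o[:]=g[:400]; cv2.imwrite("pics/c11.png",o)
E
```

```text
[[ 2.934e-01  9.560e-01 -5.000e-04  5.522e-01]
 [ 9.560e-01 -2.934e-01  4.000e-04  1.402e-01]
 [ 2.000e-04 -6.000e-04 -1.000e+00  3.933e-01]] 25.5 [-0.6  0.  -0.3] 0.033404933294129226
```

View pics/c11.png

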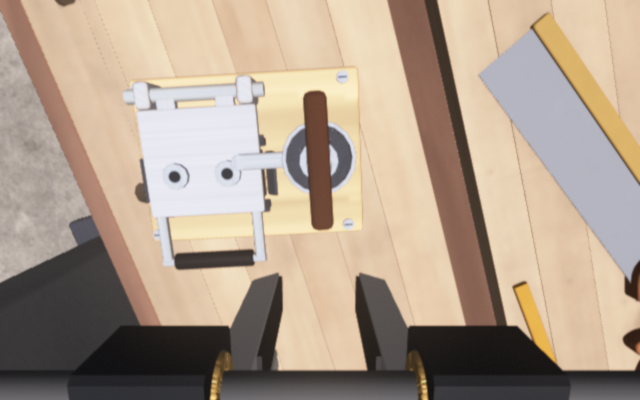

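```bash
python3 - <<'E'
from h import *
d=np.load("w11.npz");K,P=d["K"],d["P"]
def ang(a,b,z):
    w=unproj([a,b],z,K,P); v=w[1]-w[0]; return w.round(4)[:,:2].tolist(),np.arctan2(v[1],v[0]).round(3)
print("handle",ang((315,93),(321,228),.117))
g=cv2.cvtColor(cv2.imread("pics/w11.png"),cv2.COLOR_BGR2GRAY)
m=np.zeros_like(g); m[85:235,295:340]=g[85:235,295:340]<70
n,l,st,ce=cv2.connectedComponentsWithStats(m); i=1+st[1:,4].argmax(); print(rect(l==i,.117,K,P),st[i])
print("base edge bottom",ang((157,239),(361,231),.015),"top",ang((131,80),(357,68),.015))
print("arm",ang((238,163),(285,159),.054))
# axis of cylinder -> arm tip
s=unproj([(238,162)],.054,K,P)[0]; print(np.arctan2(.1889-s[1],.569-s[0]),np.hypot(.1889-s[1],.569-s[0]))
cv2.imwrite("pics/c12.png",cv2.resize(cv2.imread("pics/w11.png")[80:240,130:365],None,fx=3.3,fy=3.3,interpolation=cv2.INTER_CUBIC))
E
```

```text
handle ([[0.5792, 0.2278], [0.5592, 0.1503]], np.float64(-1.823))
(array([0.56640234, 0.20320558]), (25.485950469970703, 1.49777090549469), np.float32(1.346594)) [305 119   5  45  79]
base edge bottom ([[0.4127, 0.1606], [0.5857, 0.1152]], np.float64(-0.257)) top ([[0.4429, 0.2887], [0.6185, 0.2445]], np.float64(-0.247))
arm ([[0.5106, 0.2023], [0.5451, 0.1949]], np.float64(-0.213))
-0.23835433293931657 0.0598640479118336
```

View pics/c12.png

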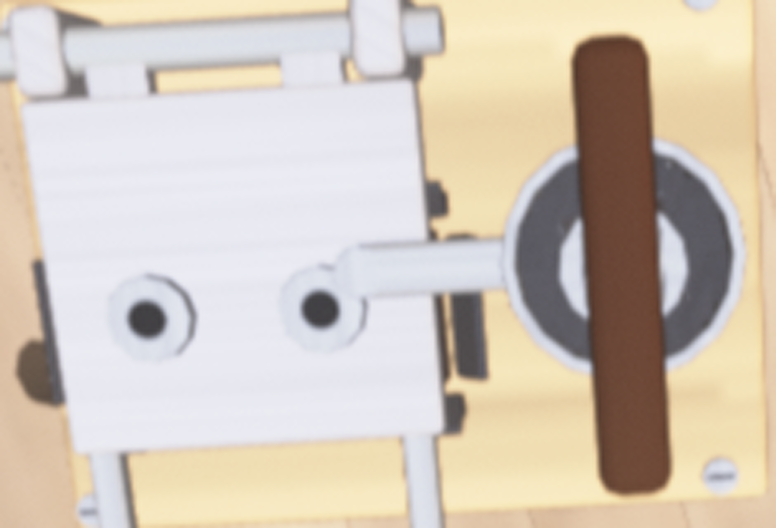

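The latch arm lies over the shut plate, square to it. The handle leads the 1.4 rad stop by just the 0.17 rad of play, and torque rose there, so the lock is at its stop. Handing in.

```bash
python3 -c "
from rig import env
print(env.sign_off())"
```

```text
the job is handed in; nothing more can be done
None
```

I handed the job in at about 25.6 s: the block lies flat in the nest, the plate is shut over it, and the key is fully home and standing in the lock. The cylinder is turned to its stop with the latch arm over the plate; the hand-in gave no verdict, so this rests on my pictures and force readings.

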